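Fetch the dosing cup from the blocked drawer

ROBOT

A 6-joint arm with a two-finger parallel gripper is mounted at the origin on a cart in front of the work surface, level with it; the furniture and walls round the work are solid. World frame = base frame: x ahead of the robot, y to its left, z up, the work surface at z = 0. Lengths are in mm, angles in rad, forces in N, time in s.
With the tool pointing down it reaches from about 275 to 750 mm from the base axis. Payload 10.2 kg.
Tool frame: the origin (TCP) lies at the very end of the fingers, on their centre line; the grasp point (between the pads) lies 19 mm behind it; z points along the fingers, y is the line along which they close (so a half turn about z gives the same grasp; the last joint's range is limited). The gripper opens to 85 mm and grips with 20 to 120 N. Pads are 22 mm wide; open, the fingers measure 114 mm over their backs; the gripper's body (76 mm by 85 mm) begins 54 mm behind the grasp point. The pads swing forward as they close: fully open they stand 13 mm farther back than shut.
Start: joints at [-1.517, 0.313, 1.498, -0, 1.331, -0.223], TCP at [143.458, -505.026, 231.294] pointing down, gripper open.
Joint ranges: [-2.94, 2.94], [-0.97, 2.17], [0.19, 2.56], [-1.23, 4.37], [0.02, 3.11], [-2.88, 2.88]. Speed limits (rad/s): [2.39, 2.39, 3.01, 3.14, 3.14, 3.14].

INTERFACE

Orientations are given as a unit quaternion [w, x, y, z].
In Python, from rig import ctrl gives the robot as it stands.
- The arm moves only by the tool step_arm, never from a script. Its argument "increments" is a list of rows, each a list of 3 entries, a list of its own where there are three numbers: the shift along the tool's x, y, z in cm, then the turn, a rotation vector about the tool's x, y, z in degrees, then the opening in per cent of the stroke, from 0 (shut) to 100 (fully open). A call has 1 to 8 rows; each row is the pose to reach, as a shift and turn from the pose commanded when the call began, along the tool's axes at that moment; what a row does not reach only later rows make up. A row lasts 1/8 s, in which the tool goes at most 62.5 mm and 10.7 degrees, less where a joint would pass 70% of its speed; a pose out of reach is approached as far as the arm can. A call with a gripper value outside its range is refused whole. The fingers move at their own pace and stop on an object; "squeeze" is the grip in N (left out, the last holds). Time passes only in rows, so rows that repeat a pose let the fingers close. It gives the time, the measured TCP pose, the force, the opening and the grip force at its end, in the units of the state.
- ctrl.sense(): the state, without advancing time (a new reading comes with each control period).
- ctrl.capture(name): name is "scene" or "top" or "wrist"; returns a dict with "img" (480x640x3 uint8, red, green, blue), "fx", "fy", "cx", "cy" (pixels), "extrinsics" (4x4, takes a point from camera to world coordinates). Camera axes: x right, y down, z forward; pixel columns grow to the right and rows downward; lengths in mm; the calibration is good to about 2 mm. A picture is of the moment at which its call begins. There is no depth.
- ctrl.finish_job(): hands the job in; it is judged then, once.
The state is a dict: "time_s": time; "joints": joint angles; "dq": joint speeds; "tau": joint torques, N m; "eef_pos": TCP position; "ee_rot": TCP orientation; "force": force on the tool from outside, world axes, zero at the start; "wrist_torque": the same for the moment, N m; "grip_width": opening from 0.0 (shut) to 1.0 (fully open); "grip_force": force on a finger pad.
Only numpy, scipy, OpenCV 4.12 (cv2) and the standard library are available. Lean on these libraries where they do the work, as an engineer would, in place of code of your own. Each camera call takes 0.05 s, during which the arm holds its last target. There are 200 camera calls.

TASK

I need the dosing cup (the plain steel beaker) out of the low wooden drawer unit on the left, but the hand mill and the white espresso cup stand on the mat in front of the drawer: set both aside upright on the free counter, then pull the drawer open. Take out the dosing cup, leave the shot glass standing in the drawer, and stand the dosing cup upright in the middle of the bar scale. Then push the drawer fully shut and put the mill and the espresso cup back, each upright on the very spot where it stood; leave the milk jug alone.

Things in the scene. Friction and masses are not known exactly. Their poses are not given: they have to be found in the camera images.
- unit: Low oak drawer unit, fixed, about 190 deep x 210 wide x 96 mm high, with a clear see-through top. Origin at the centre of its underside on the counter; its -x axis points out of the drawer face (the way the drawer opens, roughly to the robot's right), z up. The shut drawer's face lies 95 mm along -x from the origin.
- drawer (a joint): Opening of the drawer: 0 shut, grows as it is pulled along the unit's -x, 0.145 m fully open. It slides with about 1 to 3 N and stays where it is left. Its face is 12 mm thick and reaches 94 mm above the counter; the tray's floor is 23 mm and the rim of its other walls 56 mm above the counter; inside it is 150 mm long (unit's x) and 164 mm wide (unit's y).
- drawer_knob (a point): Point in the head of the round steel knob on the drawer face (head 25 mm across, 16 mm long, axis along the unit's x, 66 mm above the counter). The point lies on the knob's axis 34 mm in front of the drawer face, in the middle of the width; it moves with the drawer. Axes as the unit's. From above the head can be pinched across the unit's y.
- mill_center (a point): Slim steel hand mill with a black band, an upright cylinder 50 mm across and 148 mm tall, about 0.46 kg. The point is on its axis half-way up (74 mm above its foot). Stands on the black rubber mat (9 mm thick) beside the espresso cup; which of the two is nearer the robot changes. Both are in the drawer's way.
- espresso_cup_center (a point): Small white espresso cup, round, 58 mm across at the rim and about 42 mm at the foot, 56 mm tall, with a handle on its own -y side that reaches 55 mm from the bowl's axis: grasp the bowl across its own x. The point is on the bowl's axis half-way up (28 mm above its foot), axes the cup's own, z up. Stands on the black rubber mat, which is 9 mm thick, beside the mill.
- dosing_cup_center (a point): Steel dosing cup: a plain round open beaker without handle, 58 mm across, 57 mm tall. The point is on its axis half-way up (28.5 mm above its foot). Stands in the drawer, seen through the clear top, beside the shot glass (about 90 mm apart along the unit's y, either way round). The tray's side wall is only 8 mm from it, but along the unit's x there is 30 mm or more free before and behind it: grasp it across the unit's x.
- shot_glass_center (a point): Small clear shot glass, round, 48 mm across at the rim, 58 mm tall. The point is on its axis half-way up (29 mm above its foot). Stands in the drawer beside the dosing cup and stays there.
- scale_top (a point): Flat black bar scale, 112 x 128 mm and 19 mm high, fixed on the counter. The point is the centre of its top face, 19 mm above the counter; z up. The counter between the scale and the way of the drawer (x 0.42 to 0.55) is free for setting things aside. Behind, a tall cup dispenser overhangs the counter (x above 0.63, y from 0.14 to -0.17).
- milk_jug_center (a point): Bystander: steel milk pitcher with a handle, about 88 mm across and 95 mm tall, at the right on the counter. The point is on its axis half-way up. Tall coffee grinders stand near it and to the right of the scale (x above 0.48, y below -0.19): swing clear of them.
Mind the look-alikes: they are no part of the job. Of the things that look like the part that bears mill_center, the larger one is meant.

How it is judged:
By the outcome, as a careful person would: the job done as asked, in the order asked, and still so for the second after the job is handed in, with the robot touching nothing.
It also fails if it takes over 141 s, if anything falls off the work surface, if the arm or the gripper's body presses on something with over 40 N, if the wrist force passes 120 N, or if a joint passes its speed limit or range.

## Working session

There is one attempt and no reset: what is moved stays moved. The work goes in short steps, Python scripts to look and compute and a tool call to move; the robot and the scene stay as the last step left them, time stands still between calls to the robot, and variables do not carry over. Pictures are saved under pics/ and viewed, at most 14 in all, crops included, and the job is handed in when it is done.

Besides the shell and the picture viewer there is one more tool, called as name(argument=value, ...) on one line, values as JSON. step_arm: Moves the arm, as the interface text tells. Its arguments: {"type":"object","properties":{"increments":{"type":"array"},"squeeze":{"type":"number"}},"required":["increments"]}

```bash
ls; mkdir -p pics; python3 - <<'E'
from rig import ctrl
import cv2
print(ctrl.sense())
for n in ("scene","top"):
    c=ctrl.capture(n); cv2.imwrite(f"pics/{n}0.png",c["img"][:,:,::-1]); print(n,c["fx"],c["fy"],c["cx"],c["cy"],c["extrinsics"])
E
```

```text
pics
{'time_s': 0.0, 'joints': array([-1.51737248e+00,  3.13479377e-01,  1.49844956e+00,  5.49433106e-07,
        1.33099452e+00, -2.23397436e-01]), 'dq': array([ 0.00053551,  0.00027286,  0.00075922, -0.00054917, -0.00065399,
       -0.00017395]), 'tau': array([-9.55948090e-04, -4.12265110e+01, -2.59742010e+01, -2.56914582e-04,
        4.21508492e-03, -9.56145840e-06]), 'eef_pos': array([ 143.45767101, -504.74997158,  230.7153468 ]), 'ee_rot': array([-6.62977890e-04,  9.90436319e-01,  1.37969037e-01,  5.67481900e-05]), 'force': array([ 0.18674151, -0.06289026,  0.05905853]), 'wrist_torque': array([ 0.00559444,  0.01437087, -0.02725176]), 'grip_force': 0.0, 'grip_width': 0.996671950754647}
scene 556.1823644008468 556.1823644008468 323.7467431056239 249.62142215562838 [[-6.10277766e-01 -3.64936860e-01  7.03123131e-01 -4.99738379e+02]
 [-7.91811290e-01  2.53652024e-01 -5.55603755e-01  9.12030490e+02]
 [ 2.44116842e-02 -8.95813451e-01 -4.43759316e-01  7.29408588e+02]
 [ 0.00000000e+00  0.00000000e+00  0.00000000e+00  1.00000000e+00]]
top 453.9648091275273 453.9648091275273 324.1765601250736 241.2410835579986 [[-1.91528446e-02 -9.92441341e-01  1.21216146e-01  3.69286938e+02]
 [-9.99719360e-01  1.73191376e-02 -1.61632055e-02  1.09539816e+02]
 [ 1.39416742e-02 -1.21491699e-01 -9.92494532e-01  1.45497640e+03]
 [ 0.00000000e+00  0.00000000e+00  0.00000000e+00  1.00000000e+00]]
```

View pics/scene0.png

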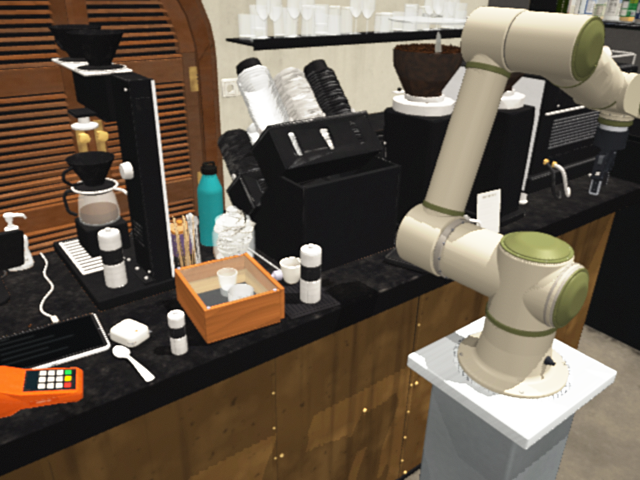

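View pics/top0.png

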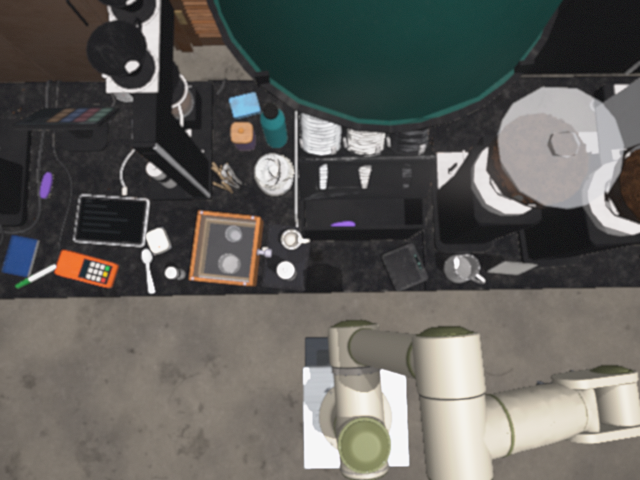

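Scene: unit at (230,297), mill candidates at (311,274) [on the mat], (112,257) [by the brewer], (178,332) [small, left]; espresso cup at (290,269). In the top view: mill (286,269), espresso cup (291,239), small mill (172,272), dosing cup or shot glass (229,263) and (233,233), scale (405,267), jug (462,267). I choose the mill on the mat beside the espresso cup and check it in a crop.

```bash
python3 - <<'E'
import cv2,numpy as np
t=cv2.imread("pics/top0.png");s=cv2.imread("pics/scene0.png")
a=cv2.resize(t[200:300,180:320],None,fx=5.6,fy=5.6,interpolation=cv2.INTER_CUBIC)[:300*2]
b=cv2.resize(s[225:345,160:345],None,fx=4.3,fy=4.3,interpolation=cv2.INTER_CUBIC)
cv2.imwrite("pics/ta.png",a);cv2.imwrite("pics/sb.png",b)
E
```

```text
(no output)
```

View pics/ta.png

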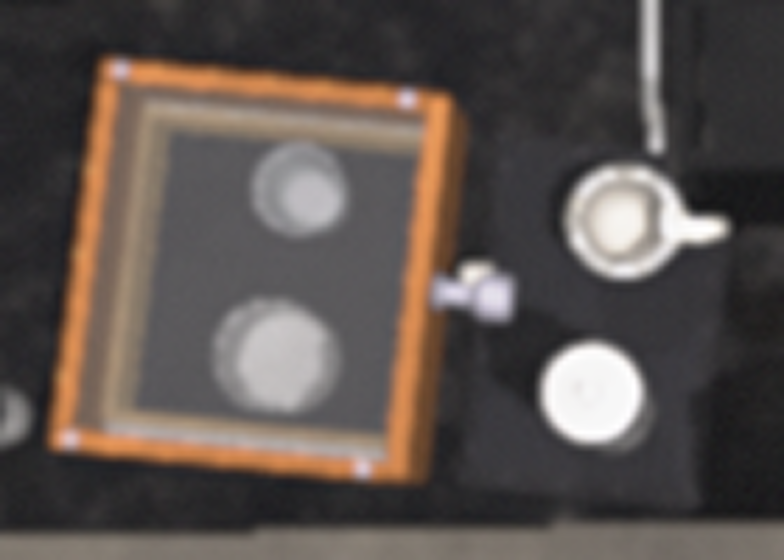

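View pics/sb.png

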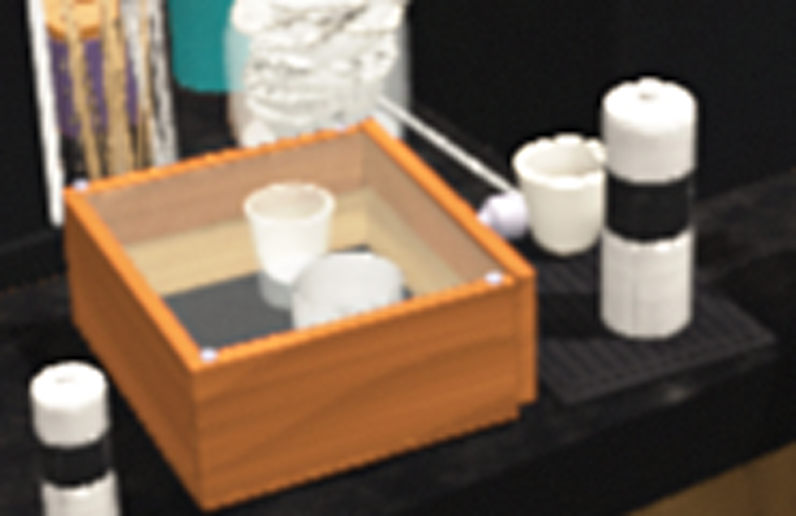

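```bash
cat > h.py <<'E'
import numpy as np, cv2, sys
from scipy.spatial.transform import Rotation as R
from rig import ctrl
TOP=dict(f=453.9648,c=(324.17656,241.24108),E=np.array([[-1.91528446e-02,-9.92441341e-01,1.21216146e-01,3.69286938e+02],[-9.99719360e-01,1.73191376e-02,-1.61632055e-02,1.09539816e+02],[1.39416742e-02,-1.21491699e-01,-9.92494532e-01,1.45497640e+03]]))
def ray(u,v,z,f,c,E):
    d=E[:3,:3]@np.array([(u-c[0])/f,(v-c[1])/f,1]); o=E[:3,3]
    return (o+d*(z-o[2])/d[2])[:2]
def tool():
    s=ctrl.sense(); return s["eef_pos"],R.from_quat(s["ee_rot"],scalar_first=True)
def go(p,yaw=None):
    "shift (cm) and turn (deg) in tool axes to bring TCP to p, tool pointing down, tool y at world angle yaw (deg)"
    t,r=tool(); M=r
    out=r.inv().apply(np.array(p)-t)/10
    tv=None
    if yaw is not None:
        c=[]
        for a in (yaw,yaw+180):
            a=np.radians(a); y=np.array([np.cos(a),np.sin(a),0]); z=np.array([0,0,-1.]); x=np.cross(y,z)
            c.append((r.inv()*R.from_matrix(np.c_[x,y,z])).as_rotvec(degrees=True))
        tv=min(c,key=np.linalg.norm)
    print("shift",out.round(2),"turn",None if tv is None else tv.round(1))
def wcap(name):
    c=ctrl.capture("wrist"); cv2.imwrite(f"pics/{name}.png",c["img"][:,:,::-1]); np.save(f"pics/{name}.npy",c["extrinsics"])
    return c["img"],dict(f=c["fx"],c=(c["cx"],c["cy"]),E=c["extrinsics"])
E
python3 - <<'E'
from h import *
def t(x,y,z): return ray((x+.5)/5.6-.5+180,(y+.5)/5.6-.5+200,z,**TOP)
for n,x,y,z in [("mill",591,394,157),("esp",623,221,65),("esph",722,230,45),("knob",493,297,66),("dose",268,355,80),("shot",296,189,81)]: print(n,t(x,y,z).round(1))
P=np.array([t(*q,96) for q in [(119,69),(407,97),(362,467),(69,438)]]);print(P.round(1),P.mean(0))
e=(P[0]+P[3]-P[1]-P[2]);print("unit +x ang",np.degrees(np.arctan2(e[1],e[0])))
e=(P[0]+P[1]-P[2]-P[3]);print("unit y ang",np.degrees(np.arctan2(e[1],e[0])))
for p in [(400,243),(425,283),(387,250),(415,245)]: pass
s=cv2.imread("pics/top0.png"); cv2.imwrite("pics/sc.png",cv2.resize(s[225:305,360:500],None,fx=5.6,fy=5.6,interpolation=cv2.INTER_CUBIC))
p,r=tool(); print(p,r.as_matrix().round(3))
E
```

```text
mill [447.2 201.5]
esp [547.6 189.6]
esph [544.2 135.5]
knob [506.8 261.1]
dose [476.1 381. ]
shot [566.2 366.2]
[[631.3 459.2]
 [613.3 303.8]
 [414.3 327.7]
 [432.6 482.9]] [522.86282478 393.40461478]
unit +x ang 83.35196917658111
unit y ang -6.821289892011971
[ 143.43669054 -504.78519856  230.77906667] [[ 0.962  0.273 -0.   ]
 [ 0.273 -0.962  0.001]
 [ 0.    -0.001 -1.   ]]
```

View pics/sc.png

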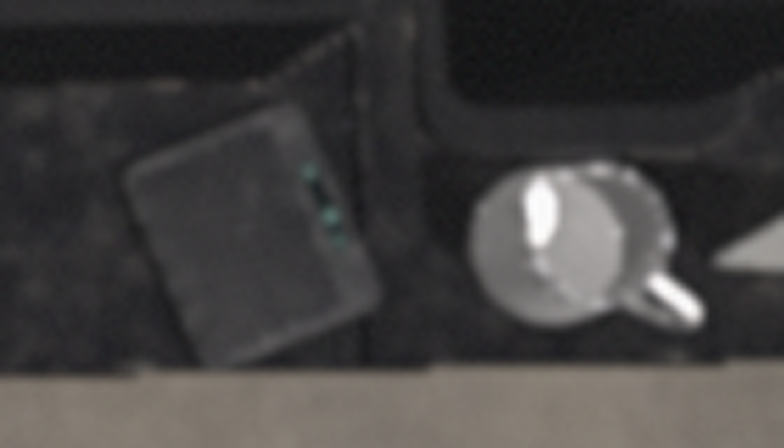

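```bash
cat > tri.py <<'E'
from h import *
SC=dict(f=556.18236,c=(323.74674,249.62142),E=np.array([[-6.10277766e-01,-3.64936860e-01,7.03123131e-01,-4.99738379e+02],[-7.91811290e-01,2.53652024e-01,-5.55603755e-01,9.12030490e+02],[2.44116842e-02,-8.95813451e-01,-4.43759316e-01,7.29408588e+02]]))
def tri(pt,ps):
    A=[];b=[]
    for (u,v),C in ((pt,TOP),(ps,SC)):
        d=C["E"][:3,:3]@np.array([(u-C["c"][0])/C["f"],(v-C["c"][1])/C["f"],1]);d/=np.linalg.norm(d);M=np.eye(3)-np.outer(d,d);A.append(M);b.append(M@C["E"][:3,3])
    return np.linalg.lstsq(np.vstack(A),np.hstack(b),rcond=None)[0]
if __name__=="__main__":
    f=lambda x,y:((x+.5)/5.6-.5+180,(y+.5)/5.6-.5+200); g=lambda x,y:((x+.5)/4.3-.5+160,(y+.5)/4.3-.5+225)
    print("wand tip",tri(f(655,150),g(512,195)).round(), "mill",tri(f(591,394),g(649,92)).round(1),"esp",tri(f(623,221),g(560,150)).round(1),"knob",tri(f(495,297),g(503,215)).round(1))
    P=np.array([ray((x+.5)/5.6-.5+360,(y+.5)/5.6-.5+225,19,**TOP) for x,y in [(122,175),(290,100),(385,295),(212,370)]]);print(P.round(),P.mean(0))
    go((447,201,260),83.3)
E
python3 tri.py
```

```text
wand tip [601. 182.  11.] mill [448.  202.4 151.8] esp [548.5 191.1  69.6] knob [507.2 260.6  66.2]
[[ 495.  -95.]
 [ 536. -192.]
 [ 424. -241.]
 [ 384. -142.]] [ 459.59380783 -167.60689919]
shift [ 48.49 -59.6   -2.84] turn [-0.1 -0.  22.6]
```

step_arm(increments=[[[48.5,-59.6,-2.8],[0,0,22.6],100],[[48.5,-59.6,-2.8],[0,0,22.6],100],[[48.5,-59.6,-2.8],[0,0,22.6],100],[[48.5,-59.6,-2.8],[0,0,22.6],100],[[48.5,-59.6,-2.8],[0,0,22.6],100],[[48.5,-59.6,-2.8],[0,0,22.6],100],[[48.5,-59.6,-2.8],[0,0,22.6],100],[[48.5,-59.6,-2.8],[0,0,22.6],100]])

```text
time_s: 1.1
eef_pos: [341.2, -44.1, 249.7]
ee_rot: [0.0, 0.998, -0.059, 0.0]
force: [0.3, -1.5, -0.1]
grip_width: 0.998
grip_force: 0.0
```

```bash
python3 -c "
from h import *
go((447,201,260),83.3);print(ctrl.sense()['time_s'],tool()[0])"
```

```text
shift [  7.62 -25.58  -1.03] turn [ 0.  -0.  -0.1]
1.1 [341.20913047 -44.05529129 249.70410396]
```

step_arm(increments=[[[7.5,-25.0,-1.0],[0,0,0],100],[[7.5,-25.0,-1.0],[0,0,0],100],[[7.5,-25.0,-1.0],[0,0,0],100],[[7.5,-25.0,-1.0],[0,0,0],100],[[7.5,-25.0,-1.0],[0,0,0],100],[[7.5,-25.0,-1.0],[0,0,0],100],[[7.5,-25.0,-1.0],[0,0,0],100]])

```text
time_s: 1.98
eef_pos: [444.5, 192.2, 259.5]
ee_rot: [0.0, 0.998, -0.06, -0.0]
force: [0.6, -0.1, -0.1]
grip_width: 1.002
grip_force: 0.0
```

```bash
python3 -c "
from h import *
i,C=wcap('w1');print(C);go((447,201,260),83.3);print(tool()[0])"
```

```text
{'f': 378.5844551232008, 'c': (320.52981484916904, 241.61780379605364), 'E': array([[-1.18482508e-01, -9.44513408e-01, -3.06359783e-01,
         5.22703780e+02],
       [-9.92956056e-01,  1.12829065e-01,  3.61645334e-02,
         1.83051463e+02],
       [ 4.08401175e-04,  3.08486666e-01, -9.51228579e-01,
         4.01713025e+02],
       [ 0.00000000e+00,  0.00000000e+00,  0.00000000e+00,
         1.00000000e+00]])}
shift [ 0.14 -0.9  -0.04] turn [ 0.  -0.  -0.1]
[444.54702321 192.21848014 259.63322776]
```

View pics/w1.png

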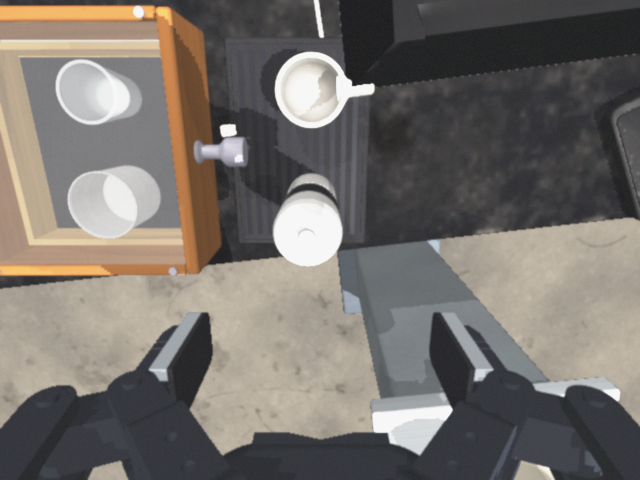

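The wrist view shows the mill top (308,232), cup rim (311,90) with its handle to (373,90), knob head (237,151), dosing-cup rim (99,204) and shot-glass rim (87,93).

```bash
python3 -c "
from h import *
E=np.load('pics/w1.npy');C=dict(f=378.58,c=(320.53,241.62),E=E)
for n,u,v,z in [('mill',308,232,157),('esp',311,90,65),('handle',372,90,45),('knob',237,151,66),('dose',99,204,80),('shot',86,93,81),('wand',321,36,11),('matBR',366,240,9),('matBL',240,240,9)]: print(n,ray(u,v,z,**C).round(1))
go((447,201,96))
"
```

```text
mill [451.7 199.9]
esp [546.2 188.1]
handle [541.2 135.2]
knob [505.  257.8]
dose [475.8 381.6]
shot [563.9 364.6]
wand [594.8 173.8]
matBR [392.2 148.6]
matBL [408.5 284.8]
shift [ 0.14 -0.9  16.36] turn None
```

step_arm(increments=[[[0.4,-0.9,2],[0,0,0],100],[[0.4,-0.9,8],[0,0,0],100],[[0.4,-0.9,13],[0,0,0],100],[[0.4,-0.9,16.4],[0,0,0],100],[[0.4,-0.9,16.4],[0,0,0],100],[[0.4,-0.9,16.4],[0,0,0],45],[[0.4,-0.9,16.4],[0,0,0],45],[[0.4,-0.9,16.4],[0,0,0],45]], squeeze=40)

```text
time_s: 3.02
eef_pos: [450.8, 201.9, 97.4]
ee_rot: [-0.0, 0.998, -0.059, 0.002]
force: [-0.5, -2.0, 7.7]
grip_width: 0.567
grip_force: 40.6
```

step_arm(increments=[[[0,0,0],[0,0,0],45],[[0,0,0],[0,0,0],45],[[0,0,0],[0,0,0],45],[[0,0,0],[0,0,0],45]])

```text
time_s: 3.52
eef_pos: [450.8, 201.9, 97.4]
ee_rot: [-0.0, 0.998, -0.059, 0.002]
force: [-1.2, -1.9, 7.6]
grip_width: 0.569
grip_force: 40.6
```

step_arm(increments=[[[0,0,-2],[0,0,0],45],[[0,0,-5],[0,0,0],45],[[0.5,4,-6],[0,0,0],45],[[0.8,9,-6],[0,0,0],45],[[1.2,14,-6],[0,0,0],45],[[1.4,18,-6],[0,0,0],45],[[1.4,21,-6],[0,0,0],45],[[1.4,21,-6],[0,0,0],45]])

```text
time_s: 4.53
eef_pos: [438.8, -9.8, 155.9]
ee_rot: [0.0, 0.998, -0.06, 0.0]
force: [0.4, -0.0, -5.5]
grip_width: 0.564
grip_force: 44.2
```

step_arm(increments=[[[0,0,3],[0,0,0],45],[[0,0,5],[0,0,0],45],[[0,0,6.2],[0,0,0],45],[[0,0,6.6],[0,0,0],45],[[0,0,6.8],[0,0,0],45],[[0,0,6.8],[0,0,0],45]])

```text
time_s: 5.28
eef_pos: [439.6, -8.3, 88.5]
ee_rot: [0.0, 0.998, -0.059, 0.001]
force: [-1.5, 1.0, 3.9]
grip_width: 0.565
grip_force: 44.3
```

step_arm(increments=[[[0,0,0],[0,0,0],100],[[0,0,0],[0,0,0],100],[[0,0,0],[0,0,0],100],[[0,0,-3],[0,0,0],100],[[0,0,-8],[0,0,0],100],[[0,0,-13],[0,0,0],100],[[0,0,-13],[0,0,0],100]])

```text
time_s: 6.15
eef_pos: [440.4, -8.7, 220.6]
ee_rot: [0.001, 0.998, -0.059, 0.003]
force: [0.2, 0.4, -0.8]
grip_width: 1.002
grip_force: 0.0
```

```bash
python3 -c "
from h import *
go((547,189,170),-5);go((547,189,30))
"
```

```text
shift [  8.23 -20.88   5.1 ] turn [-0.3 -0.4 88.3]
shift [  8.13 -20.9   19.09] turn None
```

step_arm(increments=[[[2,-5,0],[0,0,10],100],[[4,-10,0],[0,0,21],100],[[6,-15,1],[0,0,32],100],[[8,-21,3],[0,0,43],100],[[8.2,-20.9,5],[0,0,54],100],[[8.2,-20.9,5],[0,0,65],100],[[8.2,-20.9,5],[0,0,76],100],[[8.2,-20.9,5],[0,0,87],100]])

```text
time_s: 7.15
eef_pos: [538.0, 124.3, 155.9]
ee_rot: [-0.047, 0.765, -0.641, -0.03]
force: [0.1, -0.7, -0.2]
grip_width: 1.003
grip_force: 0.0
```

step_arm(increments=[[[0,0,0],[0,0,0],100]])

```text
time_s: 7.28
eef_pos: [537.5, 124.0, 155.8]
ee_rot: [-0.046, 0.766, -0.641, -0.03]
force: [-0.5, -0.7, -0.1]
grip_width: 1.002
grip_force: 0.0
```

```bash
python3 -c "
from h import *
go((547.3,189.3,170),-4.5);go((547.3,189.3,27));print(tool()[0],ctrl.sense()['joints'].round(2))
"
```

```text
shift [-6.37 -2.14 -0.69] turn [-1.   6.2 14.6]
shift [-4.87 -1.69 13.52] turn None
[537.50205516 123.98392047 155.75880034] [-0.04  0.42  1.55  0.12  1.16  2.88]
```

```bash
cat >> h.py <<'E'
def turn(yaw):
    t,r=tool(); a=np.radians(yaw); y=np.array([np.cos(a),np.sin(a),0]); z=np.array([0,0,-1.]); x=np.cross(y,z)
    y0=r.as_matrix()[:,1]; print("yaw now",np.degrees(np.arctan2(y0[1],y0[0])).round(1),"to",yaw,(r.inv()*R.from_matrix(np.c_[x,y,z])).as_rotvec(degrees=True).round(1))
E
python3 -c "
from h import *
turn(-90);go((520,124,200))"
```

```text
yaw now -170.0 to -90 [ -5.7   3.8 -79.8]
shift [-0.78  1.58 -4.42] turn None
```

step_arm(increments=[[[-0.8,1.6,-4.4],[-0.7,0.5,-10],100],[[-0.8,1.6,-4.4],[-1.4,1,-20],100],[[-0.8,1.6,-4.4],[-2.1,1.4,-30],100],[[-0.8,1.6,-4.4],[-2.8,1.9,-40],100],[[-0.8,1.6,-4.4],[-3.5,2.4,-50],100],[[-0.8,1.6,-4.4],[-4.2,2.9,-60],100],[[-0.8,1.6,-4.4],[-5,3.3,-70],100],[[-0.8,1.6,-4.4],[-5.7,3.8,-79.8],100]])

```text
time_s: 8.28
eef_pos: [520.4, 126.6, 200.7]
ee_rot: [0.001, 1.0, 0.005, 0.001]
force: [1.2, -0.0, 0.5]
grip_width: 1.002
grip_force: 0.0
```

```bash
python3 -c "
from h import *
turn(-4.5);go((547.3,189.3,175))"
```

```text
yaw now -89.4 to -4.5 [  0.2  -0.1 -84.9]
shift [ 2.75 -6.25  2.57] turn None
```

step_arm(increments=[[[0.4,-0.8,0],[0,0,-10],100],[[0.8,-1.6,0],[0,0,-21],100],[[1.2,-2.5,0],[0,0,-31.5],100],[[1.6,-3.3,1],[0,0,-42],100],[[2,-4.2,1],[0,0,-52.5],100],[[2.5,-5.2,2],[0,0,-63],100],[[2.7,-6.2,2.5],[0,0,-73.5],100],[[2.7,-6.2,2.5],[0,0,-84],100]])

```text
time_s: 9.28
eef_pos: [547.0, 189.3, 175.2]
ee_rot: [0.001, 0.739, 0.674, 0.0]
force: [-0.2, -0.6, -0.9]
grip_width: 1.0
grip_force: 0.0
```

step_arm(increments=[[[0,0,0],[0,0,-1],100]])

```text
time_s: 9.4
eef_pos: [547.1, 188.6, 175.8]
ee_rot: [0.001, 0.736, 0.677, 0.001]
force: [-0.0, -0.6, -0.9]
grip_width: 0.995
grip_force: 0.0
```

```bash
python3 -c "
from h import *
turn(-4.5);go((547.3,189.3,27));i,C=wcap('w2')"
```

```text
yaw now -4.8 to -4.5 [ 0.2  0.  -0.3]
shift [ 0.07 -0.03 14.88] turn None
```

View pics/w2.png

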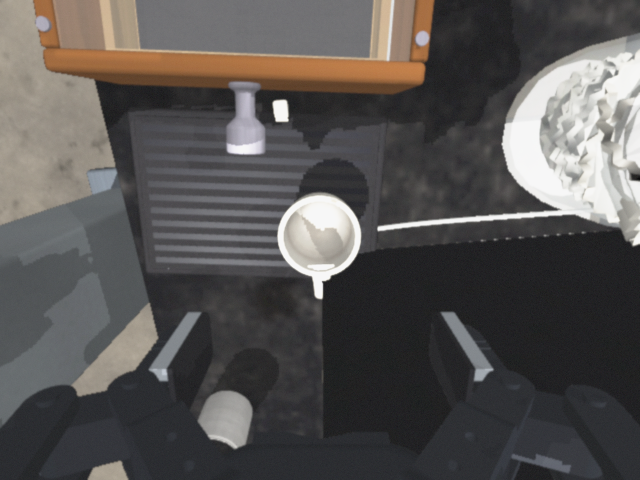

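The cup's rim is centred at (319,235) between the fingers, and the thin white rod's tip at (378,229) lies low on the counter.

```bash
python3 -c "
from h import *
C=dict(f=378.58,c=(320.53,241.62),E=np.load('pics/w2.npy'))
for n,u,v,z in [('esp',319.5,235,65),('handle',318,296,45),('knob',246,148,66),('rod',378,229,5)]: print(n,ray(u,v,z,**C).round(1))"
```

```text
esp [546.6 190.7]
handle [540.7 134.2]
knob [504.2 253.6]
rod [595.7 173.6]
```

step_arm(increments=[[[0.1,0,5],[0,0,0],100],[[0.1,0,10],[0,0,0],100],[[0.1,0,14],[0,0,0],100],[[0.1,0,14.8],[0,0,0],100],[[0.1,0,14.8],[0,0,0],50],[[0.1,0,14.8],[0,0,0],50],[[0.1,0,14.8],[0,0,0],50],[[0.1,0,14.8],[0,0,0],50]], squeeze=25)

```text
time_s: 10.45
eef_pos: [549.0, 189.0, 30.4]
ee_rot: [0.002, 0.736, 0.677, 0.003]
force: [-1.9, -0.4, 7.1]
grip_width: 0.652
grip_force: 26.1
```

step_arm(increments=[[[0,0,0],[0,0,0],50],[[0,0,0],[0,0,0],50]])

```text
time_s: 10.7
eef_pos: [549.0, 189.0, 30.4]
ee_rot: [0.002, 0.736, 0.677, 0.003]
force: [-2.0, 0.2, 6.9]
grip_width: 0.653
grip_force: 26.1
```

step_arm(increments=[[[0,0,-2],[0,0,0],50],[[0,0,-5],[0,0,0],50],[[-4,0.3,-6],[0,0,0],50],[[-9,0.6,-6],[0,0,0],50],[[-14,0.9,-6],[0,0,0],50],[[-18,1.2,-6],[0,0,0],50],[[-20.4,1.3,-6],[0,0,0],50],[[-20.4,1.3,-6],[0,0,0],50]])

```text
time_s: 11.7
eef_pos: [543.7, -16.9, 89.0]
ee_rot: [0.002, 0.737, 0.676, 0.002]
force: [0.4, 0.0, -1.3]
grip_width: 0.656
grip_force: 27.0
```

step_arm(increments=[[[0,0,3],[0,0,0],50],[[0,0,5],[0,0,0],50],[[0,0,6],[0,0,0],50],[[0,0,6.4],[0,0,0],50],[[0,0,6.6],[0,0,0],50],[[0,0,6.6],[0,0,0],50]])

```text
time_s: 12.45
eef_pos: [544.0, -15.5, 22.9]
ee_rot: [0.002, 0.736, 0.677, 0.001]
force: [0.7, -0.1, -0.7]
grip_width: 0.652
grip_force: 27.0
```

step_arm(increments=[[[0,0,0.15],[0,0,0],50],[[0,0,0.2],[0,0,0],50],[[0,0,0.2],[0,0,0],50]])

```text
time_s: 12.82
eef_pos: [544.2, -15.7, 21.4]
ee_rot: [0.002, 0.736, 0.677, 0.002]
force: [-2.8, -0.1, 6.7]
grip_width: 0.652
grip_force: 27.5
```

step_arm(increments=[[[0,0,0],[0,0,0],100],[[0,0,0],[0,0,0],100],[[0,0,0],[0,0,0],100],[[0,0,-3],[0,0,0],100],[[0,0,-8],[0,0,0],100],[[0,0,-14],[0,0,0],100],[[0,0,-18],[0,0,0],100],[[0,0,-18],[0,0,0],100]])

```text
time_s: 13.82
eef_pos: [544.3, -15.7, 203.4]
ee_rot: [0.004, 0.736, 0.677, 0.003]
force: [0.1, 0.2, -0.2]
grip_width: 1.0
grip_force: 0.0
```

```bash
python3 -c "
from h import *
turn(-6.7);go((504.5,255,175))"
```

```text
yaw now -4.8 to -6.7 [0.6 0.  1.9]
shift [26.65 -6.27  2.76] turn None
```

```bash
python3 -c "
from h import *
C=dict(f=378.58,c=(320.53,241.62),E=np.load('pics/w2.npy'))
for n,u,v,z in [('knob',246,134,72),('L',45,55,94),('R',424,68,94)]: print(n,ray(u,v,z,**C).round(1))"
```

```text
knob [506.5 262.4]
L [409.4 312.1]
R [611.7 289. ]
```

step_arm(increments=[[[4,-1,1],[0,0,1.9],100],[[9,-2,2],[0,0,1.9],100],[[15,-3,2.8],[0,0,1.9],100],[[21,-5,2.8],[0,0,1.9],100],[[25,-6,2.8],[0,0,1.9],100],[[26.6,-6.3,2.8],[0,0,1.9],100],[[26.6,-6.3,2.8],[0,0,1.9],100]])

```text
time_s: 14.7
eef_pos: [502.7, 254.8, 171.4]
ee_rot: [0.001, 0.747, 0.665, 0.001]
force: [-0.7, 0.1, 0.2]
grip_width: 1.001
grip_force: 0.0
```

```bash
python3 -c "
from h import *
turn(-6.7);go((505,259,47));i,C=wcap('w3')"
```

```text
yaw now -6.7 to -6.7 [0.1 0.  0. ]
shift [ 0.45  0.15 12.44] turn None
```

View pics/w3.png

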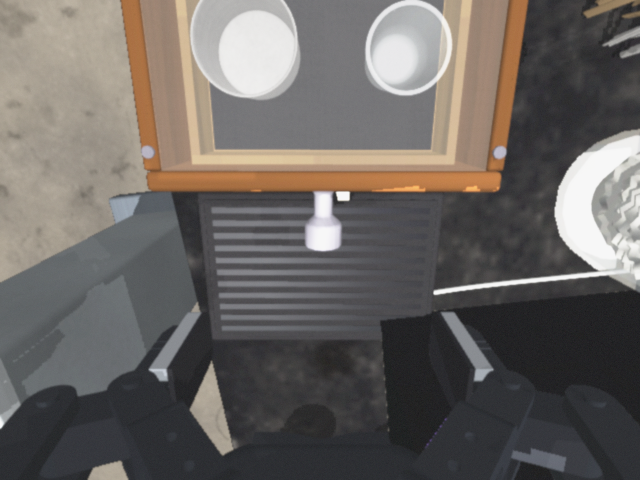

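The knob head (323,230) is centred between the fingers and the face is level with the picture, so the yaw is right; the mat's way is clear.

step_arm(increments=[[[0.7,0.2,4],[0,0,0],100],[[0.7,0.2,9],[0,0,0],100],[[0.7,0.2,12.4],[0,0,0],100],[[0.7,0.2,12.4],[0,0,0],60],[[0.7,0.2,12.4],[0,0,0],20],[[0.7,0.2,12.4],[0,0,0],20],[[0.7,0.2,12.4],[0,0,0],20],[[0.7,0.2,12.4],[0,0,0],20]], squeeze=60)

```text
time_s: 15.75
eef_pos: [505.4, 261.6, 50.0]
ee_rot: [0.001, 0.747, 0.665, 0.001]
force: [-8.5, -2.2, 10.8]
grip_width: 0.268
grip_force: 58.7
```

step_arm(increments=[[[0,0,0],[0,0,0],20],[[0,0,0],[0,0,0],20],[[0,0,0],[0,0,0],20]])

```text
time_s: 16.12
eef_pos: [505.5, 261.6, 50.0]
ee_rot: [0.001, 0.747, 0.665, 0.001]
force: [-9.4, -1.6, 11.1]
grip_width: 0.265
grip_force: 58.7
```

step_arm(increments=[[[-1,0,0],[0,0,0],20],[[-3,0,0],[0,0,0],20],[[-5,0,0],[0,0,0],20],[[-7,0,0],[0,0,0],20],[[-9,0,0],[0,0,0],20],[[-11,0,0],[0,0,0],20],[[-13,0,0],[0,0,0],20],[[-13.5,0,0],[0,0,0],20]])

```text
time_s: 17.12
eef_pos: [489.6, 127.0, 49.9]
ee_rot: [0.001, 0.748, 0.664, 0.001]
force: [-8.6, 3.1, 14.2]
grip_width: 0.268
grip_force: 59.5
```

step_arm(increments=[[[-0.5,0,0],[0,0,0],20],[[-0.9,0,0],[0,0,0],20],[[-0.9,0,0],[0,0,0],20]])

```text
time_s: 17.5
eef_pos: [488.6, 118.5, 49.9]
ee_rot: [0.001, 0.747, 0.664, 0.001]
force: [-10.2, 0.7, 14.9]
grip_width: 0.266
grip_force: 59.6
```

step_arm(increments=[[[0,0,0],[0,0,0],100],[[0,0,0],[0,0,0],100],[[0,0,0],[0,0,0],100],[[0,0,-3],[0,0,0],100],[[0,0,-9],[0,0,0],100],[[0,0,-15],[0,0,0],100],[[0,0,-15],[0,0,0],100]])

```text
time_s: 18.38
eef_pos: [490.6, 118.6, 202.4]
ee_rot: [0.004, 0.747, 0.664, 0.005]
force: [-0.2, 0.3, -1.2]
grip_width: 0.995
grip_force: 0.0
```

```bash
python3 -c "
from h import *
turn(-96.7);go((459.5,238,200))"
```

```text
yaw now -6.7 to -96.7 [ 0.5 -0.6 90. ]
shift [11.49 -4.48  0.2 ] turn None
```

step_arm(increments=[[[1,-0.5,0],[0,0,10.5],100],[[3,-1,0],[0,0,21],100],[[5,-2,0],[0,0,31.5],100],[[7,-3,0],[0,0,42],100],[[9,-4,0],[0,0,52.5],100],[[11.5,-4.5,0],[0,0,63],100],[[11.5,-4.5,0],[0,0,73.5],100],[[11.5,-4.5,0],[0,0,84],100]])

```text
time_s: 19.38
eef_pos: [457.0, 238.2, 196.7]
ee_rot: [0.0, 1.0, -0.009, 0.001]
force: [0.1, -0.1, -0.9]
grip_width: 1.003
grip_force: 0.0
```

step_arm(increments=[[[0,0,0],[0,0,6],90],[[0,0,0],[0,0,6],90]])

```text
time_s: 19.62
eef_pos: [457.2, 237.9, 197.0]
ee_rot: [0.0, 0.998, -0.058, 0.001]
force: [0.7, 0.0, -0.2]
grip_width: 0.899
grip_force: 0.0
```

```bash
python3 -c "
from h import *
turn(-96.7);go((459.5,238,200));i,C=wcap('w4')"
```

```text
yaw now -96.7 to -96.7 [ 0.  -0.1  0. ]
shift [ 0.23 -0.04 -0.3 ] turn None
```

View pics/w4.png

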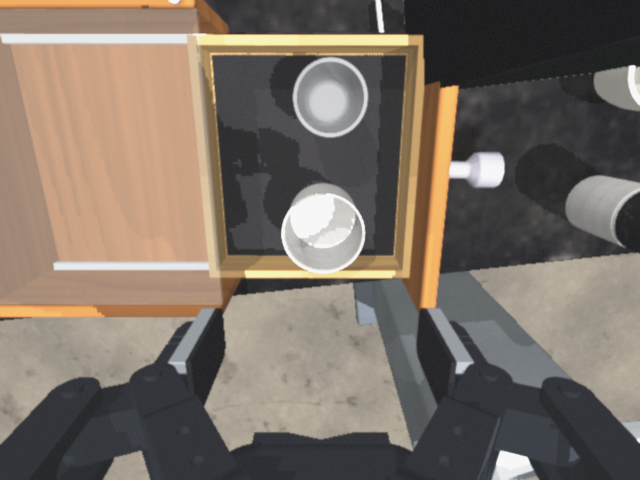

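The drawer is open; the dosing-cup rim is centred at (323,231) and the shot glass at (330,97) stands clear.

```bash
python3 -c "
from h import *
C=dict(f=378.58,c=(320.53,241.62),E=np.load('pics/w4.npy'))
p=ray(323,231.5,80,**C);print(p, ray(330,97,81,**C));go((*p,45))"
```

```text
[459.48485974 235.9001508 ] [548.12243778 221.25489811]
shift [ 0.21  0.17 15.22] turn None
```

step_arm(increments=[[[0.2,0.2,5],[0,0,0],90],[[0.2,0.2,10],[0,0,0],90],[[0.2,0.2,14],[0,0,0],90],[[0.2,0.2,15.2],[0,0,0],90],[[0.2,0.2,15.2],[0,0,0],55],[[0.2,0.2,15.2],[0,0,0],55],[[0.2,0.2,15.2],[0,0,0],55],[[0.2,0.2,15.2],[0,0,0],55]], squeeze=30)

```text
time_s: 20.68
eef_pos: [460.2, 235.9, 46.9]
ee_rot: [-0.0, 0.998, -0.059, 0.003]
force: [0.1, -0.2, 2.9]
grip_width: 0.677
grip_force: 32.6
```

step_arm(increments=[[[0,0,0],[0,0,0],55],[[0,0,0],[0,0,0],55]])

```text
time_s: 20.92
eef_pos: [460.2, 235.9, 46.8]
ee_rot: [-0.0, 0.998, -0.059, 0.002]
force: [-1.2, -0.1, 6.7]
grip_width: 0.682
grip_force: 32.8
```

step_arm(increments=[[[0,0,-3],[0,0,0],55],[[0,0,-8],[0,0,0],55],[[0,0,-13],[0,0,0],55],[[0,0,-18],[0,0,0],55],[[0.6,5,-18],[0,0,0],55],[[1.2,10,-18],[0,0,0],55],[[1.8,15,-18],[0,0,0],55],[[2.3,20,-18],[0,0,0],55]])

```text
time_s: 21.92
eef_pos: [458.2, 33.0, 226.1]
ee_rot: [-0.0, 0.998, -0.059, 0.002]
force: [0.0, -0.1, -2.4]
grip_width: 0.677
grip_force: 32.9
```

step_arm(increments=[[[0.6,5,0],[0,0,0],55],[[1.2,10,0],[0,0,0],55],[[1.8,15,0],[0,0,0],55],[[2.4,19,0],[0,0,0],55],[[2.4,20.1,0],[0,0,0],55],[[2.4,20.1,0],[0,0,0],55]])

```text
time_s: 22.68
eef_pos: [458.6, -167.8, 225.9]
ee_rot: [-0.0, 0.998, -0.059, 0.002]
force: [-0.9, -0.4, -0.8]
grip_width: 0.68
grip_force: 32.9
```

```bash
python3 -c "
from h import *
i,C=wcap('w5');go((460,-168,46));print(ctrl.sense()['grip_width'])"
```

```text
shift [ 0.08  0.09 18.01] turn None
0.674147886587639
```

View pics/w5.png

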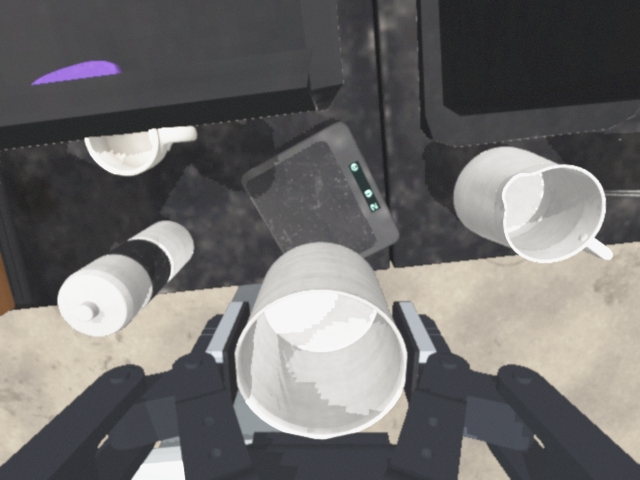

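Cup held upright; scale's corners at (243,178), (343,123), (398,240); mill and espresso cup stand at the left, jug at the right.

```bash
python3 -c "
from h import *
C=dict(f=378.58,c=(320.53,241.62),E=np.load('pics/w5.npy'))
P=[ray(u,v,19,**C) for u,v in [(243,180),(343,123),(398,238)]];print(P,np.linalg.norm(P[0]-P[1]),np.linalg.norm(P[2]-P[1]));c=(P[0]+P[2])/2;print(c);go((*((c+[459.6,-167.6])/2),43.5))"
```

```text
[array([492.70372519, -99.65015387]), array([ 531.74764187, -196.11640122]), array([ 419.99622234, -238.32996765])] 104.06807535572825 119.45863283631246
[ 456.34997376 -168.99006076]
shift [-0.12  0.14 18.26] turn None
```

step_arm(increments=[[[-0.1,0.1,5],[0,0,0],55],[[-0.1,0.1,10],[0,0,0],55],[[-0.1,0.1,14],[0,0,0],55],[[-0.1,0.1,17],[0,0,0],55],[[-0.1,0.1,17.9],[0,0,0],55],[[-0.1,0.1,18.2],[0,0,0],55],[[-0.1,0.1,18.4],[0,0,0],55],[[-0.1,0.1,18.4],[0,0,0],55]])

```text
time_s: 23.72
eef_pos: [458.7, -169.0, 42.8]
ee_rot: [0.0, 0.998, -0.059, 0.002]
force: [0.7, -1.0, -1.8]
grip_width: 0.68
grip_force: 32.9
```

step_arm(increments=[[[0,0,0.1],[0,0,0],55],[[0,0,0.2],[0,0,0],55],[[0,0,0.2],[0,0,0],55]])

```text
time_s: 24.1
eef_pos: [458.7, -169.0, 41.3]
ee_rot: [0.0, 0.998, -0.059, 0.002]
force: [-3.9, 1.8, 11.4]
grip_width: 0.675
grip_force: 33.9
```

step_arm(increments=[[[0,0,0],[0,0,0],100],[[0,0,0],[0,0,0],100],[[0,0,0],[0,0,0],100],[[0,0,-2],[0,0,0],100],[[0,0,-7],[0,0,0],100],[[0,0,-12],[0,0,0],100],[[0,0,-17],[0,0,0],100],[[0,0,-20],[0,0,0],100]])

```text
time_s: 25.1
eef_pos: [458.0, -169.0, 242.6]
ee_rot: [0.001, 0.998, -0.059, 0.003]
force: [0.2, -0.6, 0.3]
grip_width: 1.001
grip_force: 0.0
```

```bash
python3 -c "
from h import *
turn(-6.7);go((489,118.5,220))"
```

```text
yaw now -96.7 to -6.7 [  0.3  -0.2 -90. ]
shift [ -0.3  -28.92   2.23] turn None
```

step_arm(increments=[[[0,-5,0],[0,0,-10],100],[[0,-10,0],[0,0,-20],100],[[0,-15,0],[0,0,-30],100],[[0,-20,0],[0,0,-40],100],[[-0.2,-25,0],[0,0,-50],100],[[-0.3,-28.9,1],[0,0,-60],100],[[-0.3,-28.9,2.2],[0,0,-70],100],[[-0.3,-28.9,2.2],[0,0,-80],100]])

```text
time_s: 26.1
eef_pos: [488.1, 119.1, 217.2]
ee_rot: [0.001, 0.8, 0.599, 0.001]
force: [-0.1, 0.1, 0.5]
grip_width: 1.003
grip_force: 0.0
```

step_arm(increments=[[[0,0,0],[0,0,-10],100],[[0,0,0],[0,0,-10],100]])

```text
time_s: 26.35
eef_pos: [488.6, 118.6, 218.1]
ee_rot: [0.001, 0.748, 0.664, 0.001]
force: [0.1, 0.5, -0.1]
grip_width: 1.001
grip_force: 0.0
```

```bash
python3 -c "
from h import *
turn(-6.7);go((488.9,118.3,47))"
```

```text
yaw now -6.8 to -6.7 [ 0.2 -0.  -0.1]
shift [-0.03 -0.02 17.11] turn None
```

step_arm(increments=[[[0,0,5],[0,0,0],100],[[0,0,10],[0,0,0],100],[[0,0,15],[0,0,0],100],[[0,0,17.1],[0,0,0],100],[[0,0,17.1],[0,0,0],50],[[0,0,17.1],[0,0,0],20],[[0,0,17.1],[0,0,0],20],[[0,0,17.1],[0,0,0],20]], squeeze=60)

```text
time_s: 27.35
eef_pos: [488.5, 118.7, 48.5]
ee_rot: [0.001, 0.747, 0.664, 0.001]
force: [-7.2, 0.6, 12.7]
grip_width: 0.269
grip_force: 58.6
```

step_arm(increments=[[[0,0,0],[0,0,0],20],[[1,0,0],[0,0,0],20],[[3,0,0],[0,0,0],20],[[5,0,0],[0,0,0],20],[[7,0,0],[0,0,0],20],[[9,0,0],[0,0,0],20],[[11,0,0],[0,0,0],20],[[13,0,0],[0,0,0],20]])

```text
time_s: 28.35
eef_pos: [503.8, 248.4, 48.5]
ee_rot: [0.001, 0.747, 0.664, 0.001]
force: [-5.1, -2.3, 9.9]
grip_width: 0.267
grip_force: 58.3
```

step_arm(increments=[[[0.5,0,0],[0,0,0],20],[[1,0,0],[0,0,0],20],[[1.4,0,0],[0,0,0],20],[[1.4,0,0],[0,0,0],20]])

```text
time_s: 28.85
eef_pos: [505.4, 261.8, 48.5]
ee_rot: [0.001, 0.747, 0.664, 0.001]
force: [-7.1, -1.1, 9.5]
grip_width: 0.265
grip_force: 59.4
```

step_arm(increments=[[[0.2,0,0],[0,0,0],20],[[0.4,0,0],[0,0,0],20],[[0.4,0,0],[0,0,0],20]])

```text
time_s: 29.22
eef_pos: [505.4, 261.9, 48.5]
ee_rot: [0.002, 0.747, 0.664, -0.003]
force: [-11.5, -26.0, 16.8]
grip_width: 0.267
grip_force: 60.2
```

step_arm(increments=[[[-0.2,0,0],[0,0,0],20],[[-0.2,0,0],[0,0,0],100],[[-0.2,0,0],[0,0,0],100],[[-0.2,0,0],[0,0,0],100],[[-0.2,0,-5],[0,0,0],100],[[-0.2,0,-10],[0,0,0],100],[[-0.2,0,-16],[0,0,0],100],[[-0.2,0,-16],[0,0,0],100]])

```text
time_s: 30.22
eef_pos: [507.4, 264.3, 212.0]
ee_rot: [0.003, 0.747, 0.664, 0.005]
force: [-0.7, -0.4, -0.1]
grip_width: 1.003
grip_force: 0.0
```

```bash
python3 -c "
from h import *
turn(-4.8);go((544.2,-15.7,200))
i,C=wcap('w6')"
```

```text
yaw now -6.7 to -4.8 [ 0.7 -0.2 -1.9]
shift [-27.38   6.91   1.17] turn None
```

View pics/w6.png

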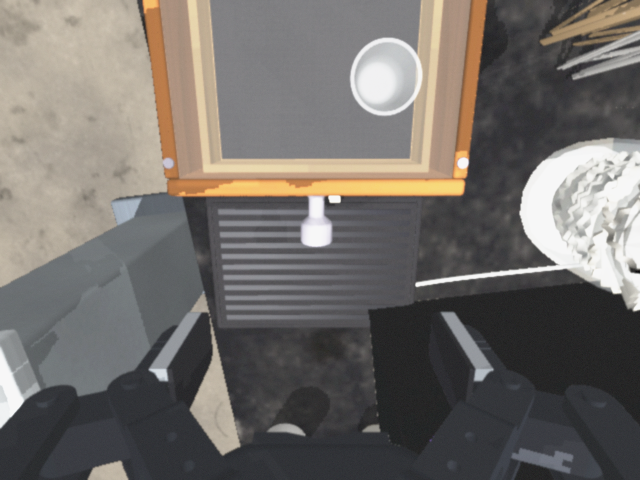

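The drawer is shut with the face flush, and the shot glass stands at (387,77). Next, the espresso cup goes back.

step_arm(increments=[[[-5,1,0],[0.3,0,-1.9],100],[[-10,2,0],[0.7,-0.2,-1.9],100],[[-15,4,0],[0.7,-0.2,-1.9],100],[[-20,6,0],[0.7,-0.2,-1.9],100],[[-25,6.9,0],[0.7,-0.2,-1.9],100],[[-27.4,6.9,1.2],[0.7,-0.2,-1.9],100],[[-27.4,6.9,1.2],[0.7,-0.2,-1.9],100],[[-27.4,6.9,1.2],[0.7,-0.2,-1.9],100]])

```text
time_s: 31.28
eef_pos: [542.2, -15.8, 195.0]
ee_rot: [-0.003, 0.736, 0.677, -0.004]
force: [-0.4, 0.2, -0.1]
grip_width: 1.001
grip_force: 0.0
```

```bash
python3 -c "
from h import *
turn(-4.8);go((544.2,-15.7,20))"
```

```text
yaw now -4.8 to -4.8 [-0.5  0.2  0. ]
shift [ 0.08  0.37 17.5 ] turn None
```

step_arm(increments=[[[0,0.2,5],[-0.5,0.2,0],100],[[0,0.2,10],[-0.5,0.2,0],100],[[0,0.2,15],[-0.5,0.2,0],100],[[0,0.2,17.5],[-0.5,0.2,0],100],[[0,0.2,17.5],[-0.5,0.2,0],100],[[0,0.2,17.5],[-0.5,0.2,0],50],[[0,0.2,17.5],[-0.5,0.2,0],50],[[0,0.2,17.5],[-0.5,0.2,0],50]], squeeze=25)

```text
time_s: 32.28
eef_pos: [543.5, -17.3, 22.1]
ee_rot: [0.001, 0.736, 0.677, 0.001]
force: [-1.9, 0.2, 6.0]
grip_width: 0.653
grip_force: 25.4
```

step_arm(increments=[[[0,0,0],[0,0,0],50],[[0,0,0],[0,0,0],50],[[0,0,0],[0,0,0],50]])

```text
time_s: 32.65
eef_pos: [543.5, -17.3, 22.1]
ee_rot: [0.001, 0.736, 0.677, 0.001]
force: [-1.5, 0.2, 6.7]
grip_width: 0.651
grip_force: 25.4
```

step_arm(increments=[[[0,0,-2],[0,0,0],50],[[0,0,-5],[0,0,0],50],[[4,-0.3,-7],[0,0,0],50],[[9,-0.6,-7],[0,0,0],50],[[14,-0.9,-7],[0,0,0],50],[[18,-1.2,-7],[0,0,0],50],[[20.4,-1.3,-7],[0,0,0],50],[[20.4,-1.3,-7],[0,0,0],50]])

```text
time_s: 33.65
eef_pos: [546.8, 188.5, 91.2]
ee_rot: [0.0, 0.735, 0.678, 0.001]
force: [-0.2, -0.6, -1.6]
grip_width: 0.653
grip_force: 27.0
```

step_arm(increments=[[[0,0,3],[0,0,0],50],[[0,0,5],[0,0,0],50],[[0,0,5.8],[0,0,0],50],[[0,0,5.8],[0,0,0],50]])

```text
time_s: 34.15
eef_pos: [547.1, 186.6, 32.8]
ee_rot: [-0.0, 0.736, 0.676, 0.0]
force: [-0.3, 0.8, -1.9]
grip_width: 0.651
grip_force: 27.0
```

```bash
python3 -c "
from h import *
go((548,187.4,31))"
```

```text
shift [0.09 0.09 0.18] turn None
```

step_arm(increments=[[[0.1,0.1,0.1],[0,0,0],50],[[0.1,0.1,0.2],[0,0,0],50],[[0.1,0.1,0.3],[0,0,0],50],[[0.1,0.1,0.3],[0,0,0],50]])

```text
time_s: 34.65
eef_pos: [548.6, 188.3, 31.1]
ee_rot: [0.0, 0.736, 0.677, 0.001]
force: [-2.8, 0.6, 9.5]
grip_width: 0.654
grip_force: 27.5
```

step_arm(increments=[[[0,0,0],[0,0,0],100],[[0,0,0],[0,0,0],100],[[0,0,0],[0,0,0],100],[[0,0,-3],[0,0,0],100],[[0,0,-8],[0,0,0],100],[[0,0,-14],[0,0,0],100],[[0,0,-20],[0,0,0],100],[[0,0,-20],[0,0,0],100]])

```text
time_s: 35.65
eef_pos: [549.5, 188.2, 234.3]
ee_rot: [0.003, 0.736, 0.677, 0.004]
force: [-0.2, -0.1, -0.2]
grip_width: 0.997
grip_force: 0.0
```

```bash
python3 -c "
from h import *
turn(-96.8);go((439.6,-8.3,220))
i,C=wcap('w7')"
```

```text
yaw now -4.8 to -96.8 [ 0.3 -0.5 92. ]
shift [-20.51  -9.32   1.3 ] turn None
```

View pics/w7.png

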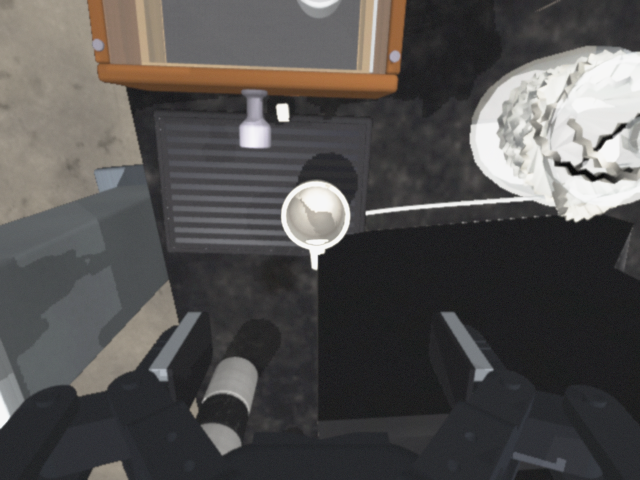

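The cup is back upright on the mat, rim at (316,215).

step_arm(increments=[[[-4,-2,0],[0,0,10.5],100],[[-8,-4,0],[0,0,21],100],[[-12,-6,0],[0,0,31.5],100],[[-16,-8,0],[0,0,42],100],[[-20.5,-9.3,0],[0,0,52.5],100],[[-20.5,-9.3,1],[0,0,63],100],[[-20.5,-9.3,1.3],[0,0,73.5],100],[[-20.5,-9.3,1.3],[0,0,84],100]])

```text
time_s: 36.7
eef_pos: [437.2, -8.4, 214.7]
ee_rot: [-0.001, 1.0, 0.007, -0.002]
force: [-0.2, -0.0, 0.7]
grip_width: 1.0
grip_force: 0.0
```

step_arm(increments=[[[0,0,0],[0,0,8],100],[[0,0,0],[0,0,8],100]])

```text
time_s: 36.95
eef_pos: [437.5, -8.4, 215.2]
ee_rot: [-0.0, 0.998, -0.059, -0.001]
force: [0.3, -0.2, -1.2]
grip_width: 0.998
grip_force: 0.0
```

```bash
python3 -c "
from h import *
turn(-96.8);go((439.6,-8.3,87.5))
C=dict(f=378.58,c=(320.53,241.62),E=np.load('pics/w7.npy'));print(ray(316,215,65,**C),ray(315,268,45,**C))"
```

```text
yaw now -96.8 to -96.8 [-0.   0.1  0. ]
shift [ 0.24 -0.02 12.77] turn None
[547.11282252 190.7122662 ] [541.21842682 134.8696276 ]
```

Cup is within 1 mm of its old spot (547.1,190.7 against 546.6,190.7). Now the mill.

step_arm(increments=[[[0.2,0,4],[0,0,0],100],[[0.2,0,8],[0,0,0],100],[[0.2,0,11.5],[0,0,0],100],[[0.2,0,12.8],[0,0,0],100],[[0.2,0,12.8],[0,0,0],100],[[0.2,0,12.8],[0,0,0],45],[[0.2,0,12.8],[0,0,0],45],[[0.2,0,12.8],[0,0,0],45]], squeeze=40)

```text
time_s: 37.95
eef_pos: [440.7, -8.9, 89.6]
ee_rot: [0.0, 0.998, -0.059, 0.001]
force: [-1.3, -0.7, 5.9]
grip_width: 0.571
grip_force: 40.6
```

step_arm(increments=[[[0,0,0],[0,0,0],45],[[0,0,0],[0,0,0],45],[[0,0,0],[0,0,0],45]])

```text
time_s: 38.33
eef_pos: [440.7, -8.9, 89.6]
ee_rot: [0.0, 0.998, -0.059, 0.001]
force: [-1.3, 0.4, 6.4]
grip_width: 0.564
grip_force: 40.6
```

```bash
python3 -c "
from h import *
go((450.4,201.5,97.5))"
```

```text
shift [ -1.53 -21.01  -0.8 ] turn None
```

step_arm(increments=[[[0,0,-2],[0,0,0],45],[[0,0,-5],[0,0,0],45],[[-0.3,-4,-7],[0,0,0],45],[[-0.6,-9,-7],[0,0,0],45],[[-0.9,-14,-7],[0,0,0],45],[[-1.2,-18,-7],[0,0,0],45],[[-1.4,-21,-7],[0,0,0],45],[[-1.4,-21,-7],[0,0,0],45]])

```text
time_s: 39.33
eef_pos: [450.5, 203.0, 158.3]
ee_rot: [-0.0, 0.998, -0.058, -0.0]
force: [0.0, 0.0, -4.7]
grip_width: 0.565
grip_force: 44.3
```

step_arm(increments=[[[0,0,3],[0,0,0],45],[[0,0,5],[0,0,0],45],[[0,0,5.7],[0,0,0],45],[[0,0,5.7],[0,0,0],45]])

```text
time_s: 39.83
eef_pos: [451.2, 201.1, 101.7]
ee_rot: [-0.0, 0.998, -0.06, -0.0]
force: [-0.2, -0.8, -4.0]
grip_width: 0.563
grip_force: 44.3
```

```bash
python3 -c "
from h import *
go((451.7,201.4,98.6));print(tool()[0],ctrl.sense()['force'])"
```

```text
shift [ 0.05 -0.03  0.31] turn None
[451.1802755  201.11871207 101.67079909] [-0.18101651 -0.83846383 -4.00302214]
```

step_arm(increments=[[[0,0,0.15],[0,0,0],45],[[0,0,0.3],[0,0,0],45],[[0,0,0.4],[0,0,0],45],[[0,0,0.4],[0,0,0],45]])

```text
time_s: 40.33
eef_pos: [451.6, 201.5, 98.7]
ee_rot: [-0.0, 0.998, -0.059, 0.001]
force: [-1.7, -1.5, 6.5]
grip_width: 0.57
grip_force: 45.2
```

Touching down; release, rise, and move clear of the cameras.

step_arm(increments=[[[0,0,0],[0,0,0],100],[[0,0,0],[0,0,0],100],[[0,0,0],[0,0,0],100],[[0,0,-4],[0,0,0],100],[[0,0,-10],[0,0,0],100],[[0,0,-15],[0,0,0],100],[[0,0,-16],[0,0,0],100]])

```text
time_s: 41.2
eef_pos: [452.0, 201.7, 260.6]
ee_rot: [-0.001, 0.998, -0.059, 0.003]
force: [0.3, 0.5, -0.2]
grip_width: 1.0
grip_force: 0.0
```

step_arm(increments=[[[-1,5,0],[0,0,0],100],[[-2,10,0],[0,0,0],100],[[-4,16,0],[0,0,0],100],[[-6,22,0],[0,0,0],100],[[-7,28,0],[0,0,0],100],[[-8,34,0],[0,0,0],100],[[-8,40,0],[0,0,0],100],[[-8,40,0],[0,0,0],100]])

```text
time_s: 42.2
eef_pos: [323.0, -189.0, 256.2]
ee_rot: [-0.001, 0.998, -0.063, -0.001]
force: [0.1, 0.3, 0.1]
grip_width: 1.002
grip_force: 0.0
```

step_arm(increments=[[[-3,5,0],[0,0,0],100],[[-6,10,0],[0,0,0],100],[[-10,15,0],[0,0,0],100],[[-14,20,0],[0,0,0],100],[[-17,25,0],[0,0,0],100],[[-17,25,0],[0,0,0],100]])

```text
time_s: 42.95
eef_pos: [124.1, -415.4, 255.9]
ee_rot: [-0.001, 0.998, -0.061, -0.0]
force: [-0.3, 0.4, -0.1]
grip_width: 1.0
grip_force: 0.0
```

```bash
python3 - <<'E'
from h import *
c=ctrl.capture("top");t=c["img"][:,:,::-1];cv2.imwrite("pics/top1.png",t)
o=cv2.imread("pics/top0.png")
for n,(x0,y0,x1,y1) in dict(mill=(272,256,302,284),cup=(278,226,302,252)).items():
    for im in (o,t):
        m=(im[y0:y1,x0:x1].min(2)>150).astype(np.uint8); M=cv2.moments(m,True); print(n,round(M["m10"]/M["m00"]+x0,2),round(M["m01"]/M["m00"]+y0,2),M["m00"])
a=cv2.resize(t[200:300,180:320],None,fx=5,fy=5,interpolation=cv2.INTER_CUBIC)[:300]
f=lambda i:cv2.resize(i[200:300,180:450],(800,296),interpolation=cv2.INTER_CUBIC)
cv2.imwrite("pics/cmp.png",np.vstack([f(o),f(t)]))
E
```

```text
mill 285.33 269.75 256.0
mill 285.27 270.04 251.0
cup 291.09 239.02 307.0
cup 290.77 239.11 309.0
```

View pics/cmp.png

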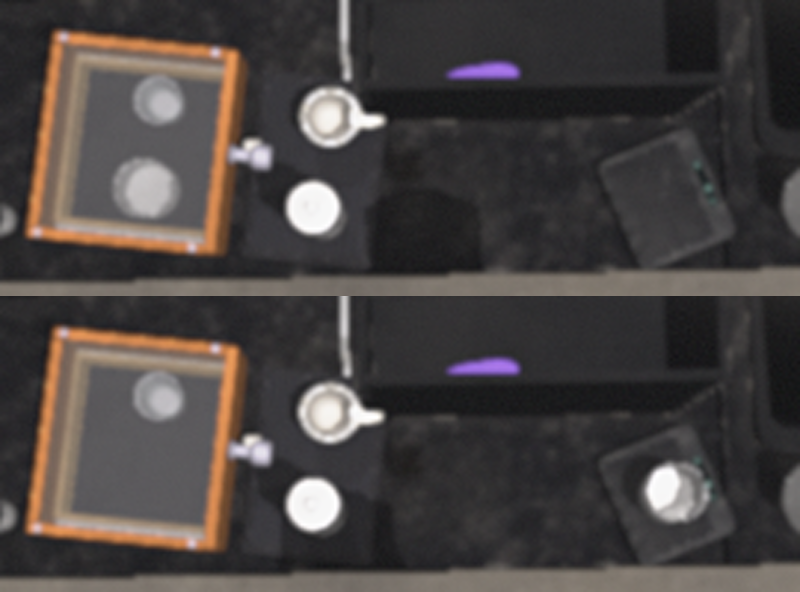

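```bash
python3 - <<'E'
from h import *
t=cv2.imread("pics/top1.png");o=cv2.imread("pics/top0.png")
m=(cv2.absdiff(t,o).max(2)>25).astype(np.uint8)[250:285,385:430]
c=max(cv2.findContours(m,cv2.RETR_EXTERNAL,cv2.CHAIN_APPROX_NONE)[0],key=cv2.contourArea)
x,y,w,h=cv2.boundingRect(c);x+=385;y+=250;print(x,y,w,h)
r=58/2*454/1375
print("rim",ray(x+w-.5-r,y+h/2-.5,76,**TOP)," foot",ray(x-.5+r*.96,y+h/2-.5,19,**TOP))
E
```

```text
396 256 24 21
rim [ 457.12099863 -172.83622455]  foot [ 461.05494319 -167.85854557]
```

```bash
python3 -c "
from rig import ctrl
print(ctrl.finish_job())"
```

```text
the job is handed in; nothing more can be done
None
```

The job is done and handed in at about 43 s. The dosing cup stands on the bar scale within a few millimetres of the middle, and the drawer is fully shut with the shot glass still standing in it. The mill and espresso cup are back upright within about 1 mm of their old spots, and the milk jug was left alone.

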